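# Load the culture dish and tap the imager's carriage home

### The arm

A 6-joint arm with a two-finger parallel gripper is mounted at the origin on the work surface. World frame = base frame: x ahead of the robot, y to its left, z up, the work surface at z = 0. Lengths are in m, angles in rad, forces in N, time in s.
With the tool pointing down it reaches from about 0.375 to 0.9 m from the base axis. Payload 3.1 kg.
Tool frame: the origin (TCP) lies between the finger pads; the fingertips stand 11 mm ahead of it and the grasp point (between the pads) lies 8 mm behind it; z points along the fingers, y is the direction in which the jaws open and shut (so a half turn about z gives the same grasp; the last joint's range is limited). The gripper opens to 85 mm and grips with 20 to 120 N. Pads are 22 mm wide; open, the fingers measure 114 mm over their backs; the gripper's body (76 mm by 85 mm) begins 54 mm behind the grasp point. The pads swing forward as they close: fully open they stand 13 mm farther back than shut.
Start: joints at [1.151, 0.527, 1.433, -0, 1.181, -0.178], TCP at [0.15, 0.607, 0.242] pointing down, gripper open.
Joint ranges: [-3.08, 3.08], [-0.75, 2.2], [0.22, 2.44], [-1.43, 4.57], [0, 2.65], [-2.85, 2.85]. Speed limits (rad/s): [2.79, 2.79, 3.14, 3.14, 3.14, 3.14].

### API

Orientations are given as a unit quaternion [x, y, z, w].
In Python, from station import manip gives the robot as it stands. The module is installed in compiled form; this text tells all that it offers.
- The arm moves only by the tool arm_command, never from a script. Its argument "rows" is a list of rows, each a list of 3 entries, a list of its own where there are three numbers: the shift along the world's x, y, z in mm, then the turn about the world's z in rad, then the closure, from -1 (fully open) to 1 (shut), so that 0 is half open. A call has 1 to 12 rows; each row shifts and turns the commanded pose from where the row before left it; what a row does not reach is not made up. A row lasts 1/8 s, in which the tool goes at most 62.5 mm and 10.7 degrees, less where a joint would pass 70% of its speed; a pose out of reach is approached as far as the arm can. A call with a gripper value outside its range is refused whole. The fingers move at their own pace and stop on an object; "squeeze" is the grip in N (left out, the last holds). Time passes only in rows, so rows that do not move let the fingers close. It gives the time, the measured TCP pose, the force and the opening at its end, in the units of the state.
- manip.sense(): the state, without advancing time (a new reading comes with each control period).
- manip.snapshot(name): name is "scene" or "top" or "wrist"; returns the picture (480x640x3 uint8, blue, green, red); there is no depth.
- manip.get_calibration(name): a dict with "fovy" (degrees; the focal length in pixels is half the picture's height over the tangent of half this angle, whatever the lens; pixels are square), "cx", "cy" (the principal point, pixels), "k1" (the pictures are not rectified: a ray, as slopes to the right and down, at radius r is drawn at 1 + k1 r^2 times it, then the intrinsics apply), "R" (3x3) and "t" (3): a world point X has camera coordinates R X + t. Camera axes: x right, y down, z forward; pixel columns grow to the right and rows downward; lengths in m; the calibration is good to about 2 mm. A picture is of the moment at which its call begins: read the wrist's pose just before it. get_calibration takes no time and is no camera call; for the wrist camera it gives the pose at the moment of the call.
- manip.sign_off(): hands the job in, once; it reports no verdict.
The state is a dict: "t": time; "q": joint angles; "qd": joint speeds; "tau": joint torques, N m; "tcp_pos": TCP position; "tool_rot": TCP orientation; "force": force on the tool from outside, world axes, zero at the start; "ft_torque": the same for the moment, N m; "finger_gap": opening from 0.0 (shut) to 1.0 (fully open).
Only numpy, scipy, OpenCV 4.12 (cv2) and the standard library are available. Lean on these libraries where they do the work, as an engineer would, in place of code of your own. Each camera call takes 0.05 s, during which the arm holds its last target.

### The job

Put the dish of red agar in the pocket between the pins of the imager's carriage. Then pick up the yellow-handled pusher and, with it and not with the gripper, nudge the carriage gently in small taps, drawing back between them, into the hood until it just meets the stop hidden inside, which is only lightly clamped and must not be driven back. Finally stand the pusher upright on its blue pad again and let go, leaving everything else where it is.

Things in the scene. Friction and masses are not known exactly. Their poses are not given: they have to be found in the camera images.
- dish_mid (a point): centre (half-way up) of the loose red dish: a closed clear dish with dark red agar, round, 52 mm across, 24 mm high, 60 g, standing on the table at first
- dish: the same red dish, origin at the centre of its underside
- stage: the imager, fixed: a dark plate 130 mm wide, 8 mm thick, with a teal hood at its +y end. Origin on the table, mid-way across the hood's mouth; its +y axis is the way the carriage goes in. Plate from y = -220 to +150 mm, hood from 0 to +150 mm, 150 mm wide, 155 mm high, with a camera to 240 mm. A stop sits inside, out of sight; where is not told: feel for a sudden rise in force
- mouth (a point): middle of the upper edge of the hood's mouth, 70 mm above the table; the mouth is 122 mm wide. Two guide rails on the stage plate, tops 18 mm above the table and inner faces 91 mm apart, keep the carriage straight
- carriage: loose aluminium carriage on the stage plate between the rails, 88 mm wide, 12 mm thick, 250 g. Origin at its underside (8 mm above the table) below the pocket's centre; +y points into the hood. Tail at y = -95 mm, nose at +50 mm. At first the pocket is 70 to 100 mm outside the mouth; when home the dish is inside and the tail still sticks out. It slides with about 1 to 4 N
- pocket (a point): centre of the pocket, on the carriage's upper face (20 mm above the table), marked by a white disc: the dish stands here between four pins 6 mm thick and 9 mm high, their centres 32.5 mm away at 35 degrees either side of the carriage's +y and -y axes. Fingers fit beside the dish at +x and -x
- push_plate (a point): middle of the outer face of the black push plate on the carriage's tail, where the pusher bears: 34 mm above the table, 95 mm from the pocket towards -y. The plate is 60 mm wide, 10 mm thick, its top 48 mm above the table
- stop (a joint): how far the hidden stop has been driven back from its setting (m): 0 at first. It is held by friction and gives way when the carriage presses on it with 12 N; more than 3 mm spoils the setting
- pusher_mid (a point): centre (half-way up, 51 mm above its foot) of the loose pusher: 102 mm high, 220 g, a round steel foot 36 mm across and 25 mm high with an upright yellow handle 16 mm square (faces along its own x and y) from 25 to 102 mm above the bottom. It stands on the pad at first and stands by itself
- pusher: the same pusher, origin at the centre of the underside of its foot
- pad: blue round pad fixed on the table, 100 mm across, 3 mm thick, origin at the centre of its underside: the pusher's place
- green_dish: loose dish like the red one but with green agar, 52 mm across, 24 mm high: leave alone
- dish_stack: stack of grey dishes, 86 mm across, 60 mm high: leave alone
- amber_vial: brown glass vial with white cap, 40 mm across, 75 mm high: leave alone
- flask: green glass flask, 80 mm across, 115 mm high: leave alone
Not all that is in view belongs to the job. Leave any purple look-alike of the dish alone.

How it is judged:
By the outcome, as a careful person would: the job done as asked, in the order asked, and still so for the second after the job is handed in, with the robot touching nothing.
It also fails if it takes over 72 s, if anything falls off the work surface, if the arm or the gripper's body presses on something with over 40 N, if the wrist force passes 120 N, or if a joint passes its speed limit or range.

## Working session

There is one attempt and no reset: what is moved stays moved. The work goes in short steps, Python scripts to look and compute and a tool call to move; the robot and the scene stay as the last step left them, time stands still between calls to the robot, and variables do not carry over. Pictures are saved under pics/ and viewed, and the job is handed in when it is done.

Besides the shell and the picture viewer there is one more tool, called after "Call:" by a JSON object that holds its "op" and its "data". arm_command: Moves the arm, as the interface text tells. Its arguments: {"type":"object","properties":{"rows":{"type":"array","items":{"type":"array"}},"squeeze":{"type":"number"}},"required":["rows"]}

```bash
mkdir -p pics; ls; python3 - <<'E'
from station import manip
import cv2,numpy as np
s=manip.sense()
print({k:np.round(v,4).tolist() for k,v in s.items()})
for n in ["scene","top","wrist"]:
    c=manip.get_calibration(n); print(n,{k:np.round(v,4).tolist() for k,v in c.items()})
    cv2.imwrite(f"pics/{n}0.png",manip.snapshot(n))
E
```

```text
pics
{'t': 0.0, 'q': [1.1505, 0.5285, 1.4339, -0.0, 1.1814, -0.1785], 'qd': [-0.0008, 0.0007, -0.0002, -0.0004, 0.0003, -0.0003], 'tau': [0.0001, -44.235, -17.8027, -0.0002, 0.0085, -0.0], 'tcp_pos': [0.1493, 0.6062, 0.2413], 'tool_rot': [0.1206, 0.9927, -0.001, -0.0003], 'force': [0.4063, 0.0267, -0.2375], 'ft_torque': [0.0047, -0.022, 0.0038], 'finger_gap': 0.9988}
scene {'fovy': 50.5231, 'cx': 326.8521, 'cy': 241.2137, 'k1': -0.1166, 'R': [[-0.5299, 0.8479, 0.0176], [0.4614, 0.3056, -0.8329], [-0.7116, -0.4332, -0.5531]], 't': [0.3636, -0.1967, 1.4099]}
top {'fovy': 48.5251, 'cx': 333.5583, 'cy': 244.1098, 'k1': -0.1259, 'R': [[-0.0355, -0.9994, -0.0014], [-0.9698, 0.0348, -0.2415], [0.2413, -0.0072, -0.9704]], 't': [-0.0508, 0.6025, 1.0389]}
wrist {'fovy': 67.3002, 'cx': 312.7502, 'cy': 237.9867, 'k1': 0.0092, 'R': [[0.2393, 0.9709, -0.0028], [0.9278, -0.2278, 0.2955], [0.2863, -0.0734, -0.9553]], 't': [-0.624, -0.0375, 0.3802]}
```

View pics/scene0.png

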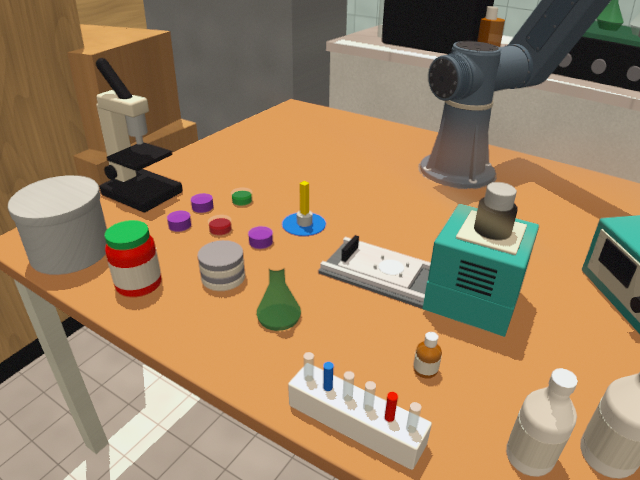

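View pics/top0.png

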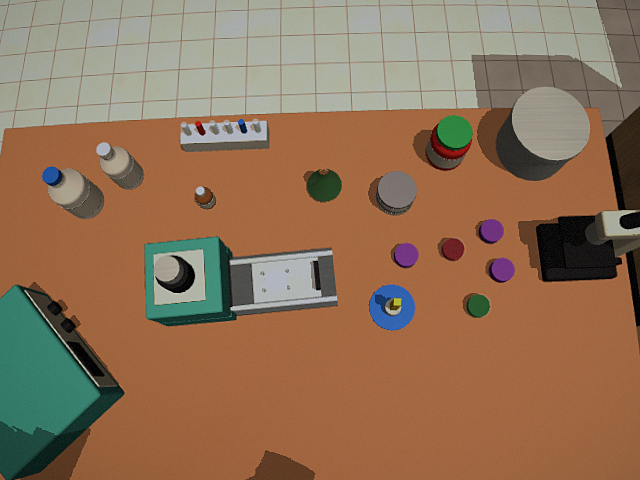

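View pics/wrist0.png

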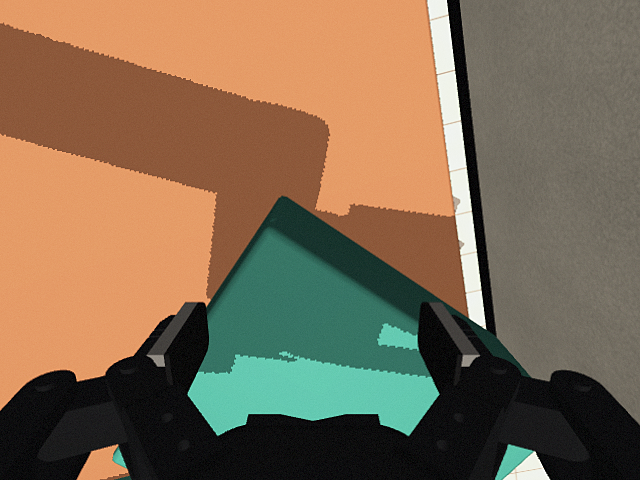

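The scene view shows the red dish at about (220,225), with the pad and pusher at (304,215), the carriage at (385,265) and the hood at (480,265). In the top view these are at (453,249), (392,306), (285,280) and (188,280). Three purple look-alikes surround the red dish. The wrist sees only the corner of a teal box. Next I'll measure.

```bash
cat > h.py <<'E'
import numpy as np,cv2
from station import manip
def K(c):
    f=240/np.tan(np.radians(c['fovy'])/2); return f
def ray(c,uv):
    f=K(c); d=np.array([(uv[0]-c['cx'])/f,(uv[1]-c['cy'])/f]); s=d.copy()
    for _ in range(30): s=d/(1+c['k1']*(s@s))
    R=np.array(c['R']);t=np.array(c['t'])
    v=R.T@np.array([s[0],s[1],1]); return -R.T@t, v/np.linalg.norm(v)
def plane(c,uv,z):
    o,v=ray(c,uv); return o+v*(z-o[2])/v[2]
def tri(l):
    A=np.zeros((3,3));b=np.zeros(3)
    for c,uv in l:
        o,v=ray(c,uv);P=np.eye(3)-np.outer(v,v);A+=P;b+=P@o
    X=np.linalg.solve(A,b)
    return X,[round(1e3*np.linalg.norm((np.eye(3)-np.outer(v,v))@(X-o)),1) for o,v in [ray(c,u) for c,u in l]]
def proj(c,X):
    p=np.array(c['R'])@X+np.array(c['t']);s=p[:2]/p[2];s=s*(1+c['k1']*(s@s));return s*K(c)+[c['cx'],c['cy']]
def blobs(im,lo,hi,amin=30):
    m=cv2.inRange(cv2.cvtColor(im,cv2.COLOR_BGR2HSV),np.array(lo),np.array(hi))
    n,l,st,ce=cv2.connectedComponentsWithStats(m)
    return [(st[i].tolist(),np.round(ce[i],1).tolist()) for i in range(1,n) if st[i][4]>=amin],m
E
python3 - <<'E'
from h import *
cs=manip.get_calibration("scene");ct=manip.get_calibration("top")
S=cv2.imread("pics/scene0.png");T=cv2.imread("pics/top0.png")
for nm,im in(("S",S),("T",T)):
    for col,lo,hi in(("red",(0,160,60),(4,255,255)),("red2",(174,120,60),(180,255,255)),("purple",(130,80,40),(165,255,255)),("green",(45,120,30),(75,255,255)),("blue",(100,150,80),(115,255,255)),("yellow",(22,150,80),(32,255,255)),("dark",(0,0,0),(180,255,35))):
        print(nm,col,blobs(im,lo,hi,40)[0])
cv2.imwrite("pics/Tz.png",cv2.resize(T[180:350,140:540],None,fx=2,fy=2,interpolation=2))
cv2.imwrite("pics/Tz2.png",cv2.resize(T[235:325,220:345],None,fx=6,fy=6,interpolation=2))
cv2.imwrite("pics/Sz2.png",cv2.resize(S[170:320,270:450],None,fx=4,fy=4,interpolation=2))
E
```

```text
S red [([210, 225, 21, 10, 118], [219.6, 229.7]), ([105, 236, 50, 32, 863], [131.0, 255.1]), ([115, 276, 46, 21, 284], [139.8, 289.4]), ([385, 392, 12, 30, 262], [390.6, 406.3])]
S red2 [([210, 219, 20, 14, 152], [219.8, 223.3])]
S purple [([191, 193, 22, 20, 356], [201.7, 202.5]), ([167, 211, 24, 20, 403], [178.8, 220.4]), ([248, 226, 24, 23, 448], [260.1, 236.9])]
S green [([597, 21, 25, 10, 152], [608.3, 25.8]), ([232, 191, 19, 14, 228], [241.2, 197.6]), ([104, 220, 45, 29, 1017], [126.6, 234.3]), ([270, 271, 15, 16, 73], [278.1, 279.0]), ([265, 287, 35, 23, 161], [283.4, 295.4]), ([257, 296, 24, 34, 258], [267.0, 312.9]), ([276, 303, 24, 27, 169], [289.2, 316.1])]
S blue [([283, 214, 42, 22, 559], [303.4, 225.4]), ([324, 362, 9, 29, 236], [327.8, 375.7])]
S yellow [([300, 181, 9, 34, 288], [304.0, 197.2])]
S dark [([383, 0, 111, 54, 4599], [432.2, 22.4]), ([553, 37, 87, 54, 2629], [602.6, 62.2]), ([96, 61, 36, 38, 270], [112.5, 81.7]), ([100, 147, 82, 65, 2482], [137.8, 182.2]), ([342, 238, 16, 23, 158], [349.4, 250.3]), ([599, 239, 37, 48, 862], [617.0, 263.0]), ([461, 261, 36, 
[... 693 characters left out ...]
 ([467, 295, 23, 22, 394], [478.0, 305.5])]
T blue [([42, 167, 17, 17, 212], [50.2, 174.6]), ([369, 285, 46, 45, 1327], [391.1, 307.2])]
T yellow [([393, 298, 8, 8, 57], [396.6, 301.8])]
T dark [([606, 133, 21, 77, 515], [615.2, 172.4]), ([620, 212, 20, 17, 269], [630.2, 220.5]), ([536, 216, 86, 65, 4012], [573.6, 251.5]), ([626, 251, 14, 75, 480], [633.7, 285.3]), ([227, 255, 5, 52, 99], [229.1, 280.3]), ([156, 256, 39, 37, 490], [181.1, 278.4]), ([314, 261, 7, 29, 122], [316.6, 275.1]), ([19, 286, 104, 109, 311], [72.9, 347.6]), ([47, 301, 17, 16, 144], [54.4, 308.1]), ([61, 318, 15, 15, 142], [67.7, 325.1]), ([67, 341, 38, 36, 440], [85.3, 358.8]), ([11, 429, 74, 51, 850], [47.7, 454.4])]
```

View pics/Tz2.png

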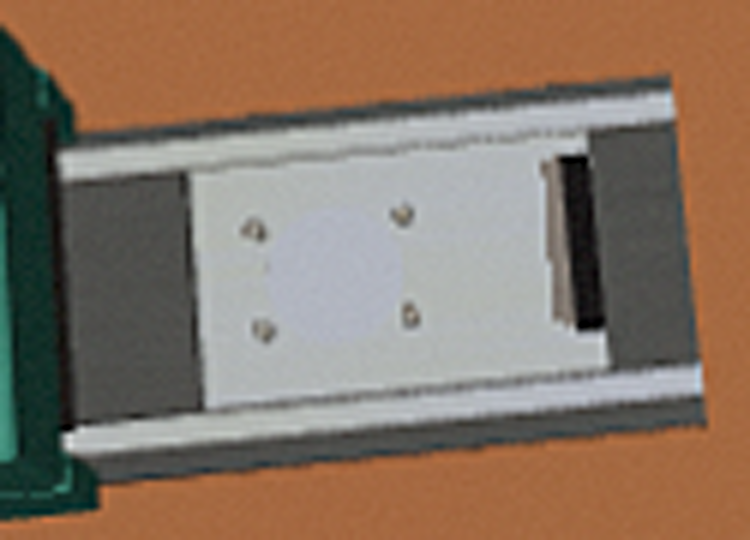

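View pics/Sz2.png

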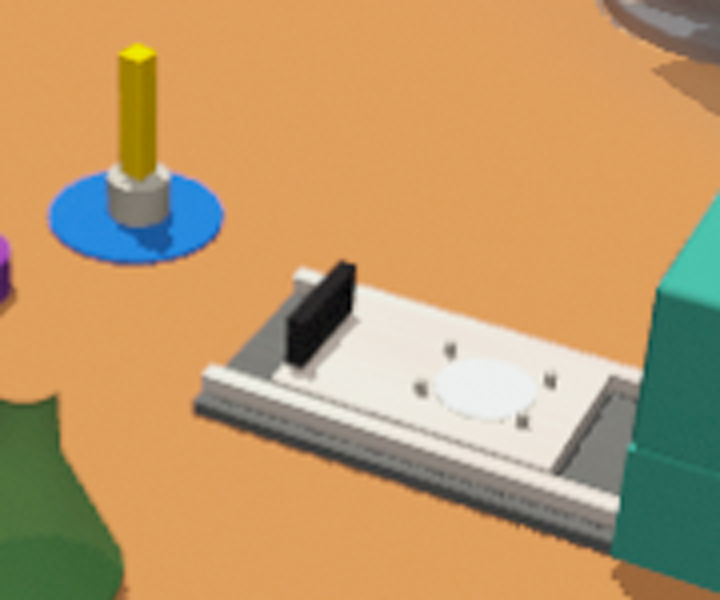

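View pics/Tz.png

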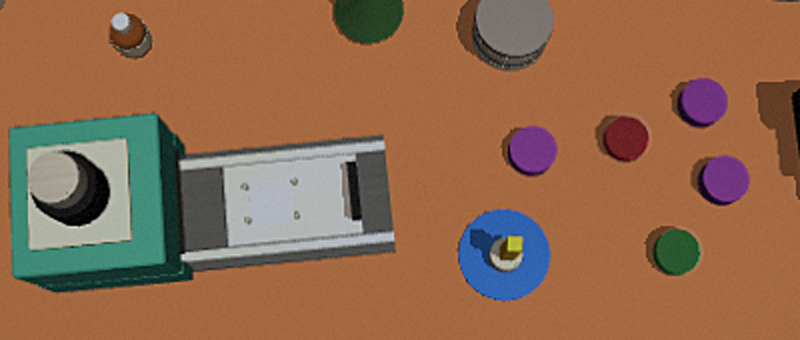

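```bash
python3 - <<'E'
from h import *
cs=manip.get_calibration("scene");ct=manip.get_calibration("top")
T2=lambda x,y:np.array([220+(x+.5)/6-.5,235+(y+.5)/6-.5])
S2=lambda x,y:np.array([270+(x+.5)/4-.5,170+(y+.5)/4-.5])
r=lambda X:np.round(np.array(X)*1e3,1).tolist()
print("cams",r(ray(cs,(320,240))[0]),r(ray(ct,(320,240))[0]))
def t(n,s,tt):
    X,e=tri([(cs,s),(ct,tt)]);print(n,r(X),e);return X
# dish top-view agar centroid, on z=12..20
t("red agar",(219.8,225),(453.1,248.6))
t("green",(241.2,197.6),(478,305.5))
for n,s,u in(("p",(201.7,202.5),(502.5,269.3)),("p",(178.8,220.4),(491.7,230.2)),("p",(260.1,236.9),(406.1,254.5))): t(n,s,u)
t("pusher top",S2(138,53),(396.6,301.8))
b,m=blobs(cv2.imread("pics/top0.png"),(100,150,80),(115,255,255),500)
print("pad",r(plane(ct,(391.6,307.3),.003)))
cn=max(cv2.findContours(m,0,1)[0],key=cv2.contourArea);print(cv2.fitEllipse(cv2.convexHull(cn)))
b,m=blobs(cv2.imread("pics/scene0.png"),(100,150,80),(115,255,255),500)
cn=max(cv2.findContours(m,0,1)[0],key=cv2.contourArea);e=cv2.fitEllipse(cv2.convexHull(cn));print("padS",e,r(plane(cs,e[0],.003)))
t("disc",S2(485,388),T2(335,274))
pt=[T2(*p) for p in((254,230),(403,214),(411,317),(264,330))]
ps=[S2(*p) for p in((523,418),(421,384),(450,347),(550,377))]
for a,b in zip(ps,pt): t("pin",a,b)
print("plate outer top edge S",r(plane(cs,S2(287,318),.048)),r(plane(cs,S2(345,264),.048)))
print("plate outer bot edge S",r(plane(cs,S2(288,362),.020)))
print("plate top T", [r(plane(ct,T2(*p),.048)) for p in((555,157),(577,328),(590,157),(606,328))])
for p in((60,155),(672,92),(70,450),(703,395),(60,182),(675,120),(70,425),(700,365)): print("rail T",p,r(plane(ct,T2(*p),.018)))
print("nose T",[r(plane(ct,T2(*p),.020)) for p in((190,172),(203,408))])
print("tail T",[r(plane(ct,T2(*p),.020)) for p in((588,130),(607,365))])
E
```

```text
cams [1286.7, 362.6, 609.6] [331.7, -64.2, 1153.6]
red agar [595.7, -337.3, 13.3] [np.float64(0.2), np.float64(0.2)]
green [467.9, -382.4, 10.3] [np.float64(0.9), np.float64(0.9)]
p [544.1, -442.8, 14.1] [np.float64(0.6), np.float64(0.6)]
p [634.0, -427.8, 14.6] [np.float64(0.7), np.float64(0.7)]
p [585.8, -231.3, 14.5] [np.float64(0.1), np.float64(0.1)]
pusher top [470.8, -193.6, 105.1] [np.float64(1.1), np.float64(1.1)]
pad [472.2, -193.6, 3.0]
((391.4443054199219, 307.0245361328125), (44.526424407958984, 45.27617263793945), 132.75152587890625)
padS ((303.6683654785156, 223.7004852294922), (22.718032836914062, 42.51711654663086), 89.48465728759766) [474.5, -194.5, 3.0]
disc [537.6, 55.0, 22.1] [np.float64(0.7), np.float64(0.7)]
pin [554.1, 83.2, 26.0] [np.float64(1.1), np.float64(1.1)]
pin [557.8, 29.8, 26.8] [np.float64(0.6), np.float64(0.6)]
pin [520.6, 27.2, 25.7] [np.float64(1.0), np.float64(1.0)]
pin [517.4, 80.1, 26.5] [np.float64(0.7), np.float64(0.7)]
plate outer top edge S [572.2, -38.8, 48.0] [514.2, -38.9, 48.0]
plate outer bot edge S [569.6, -38.7, 20.0]
plate top T [[571.9, -25.6, 48.0], [510.5, -31.6, 48.0], [571.5, -38.0, 48.0], [510.2, -41.8, 48.0]]
rail T (60, 155) [585.5, 156.5, 18.0]
rail T (672, 92) [601.2, -67.9, 18.0]
rail T (70, 450) [477.3, 152.0, 18.0]
rail T (703, 395) [489.6, -75.1, 18.0]
rail T (60, 182) [575.4, 156.4, 18.0]
rail T (675, 120) [590.7, -68.6, 18.0]
rail T (70, 425) [486.3, 152.0, 18.0]
rail T (700, 365) [500.4, -74.4, 18.0]
nose T [[577.1, 108.3, 20.0], [490.7, 103.7, 20.0]]
tail T [[587.6, -36.9, 20.0], [501.3, -41.2, 20.0]]
```

The measurements agree with the text: pocket at (537.5, 55), stage yaw about 0.063 rad, dish at (596, -337) and pusher at (471, -193.5). I'll move towards the dish now and look at the pusher on the way.

Call:
{"op": "arm_command", "data": {"rows": [[[26,-55,5],-0.106,-1],[[26,-55,5],-0.106,-1],[[26,-55,5],-0.106,-1],[[26,-55,5],-0.106,-1],[[26,-55,5],-0.106,-1],[[26,-55,5],-0.106,-1],[[26,-55,5],-0.106,-1],[[26,-55,5],-0.106,-1],[[26,-55,5],-0.106,-1],[[26,-55,5],-0.106,-1],[[26,-55,5],-0.106,-1],[[26,-55,5],-0.106,-1]]}}

```text
t: 1.65
tcp_pos: [0.462, -0.0552, 0.3025]
tool_rot: [0.688, 0.726, 0.0, -0.0]
force: [0.9, 1.5, 0.4]
finger_gap: 1.0
```

```bash
cat > w.py <<'E'
import sys
from h import *
def shot(n):
    s=manip.sense();c=manip.get_calibration("wrist");im=manip.snapshot("wrist")
    cv2.imwrite(f"pics/{n}.png",im);import json
    json.dump({k:np.array(v).tolist() for k,v in c.items()},open(f"pics/{n}.json","w"))
    print(round(s['t'],2),np.round(s['tcp_pos']*np.array(1000),1) if not isinstance(s['tcp_pos'],list) else np.round(np.array(s['tcp_pos'])*1000,1),np.round(s['tool_rot'],4),np.round(s['force'],2),s['finger_gap'])
def load(n):
    import json;c=json.load(open(f"pics/{n}.json"));return c,cv2.imread(f"pics/{n}.png")
if __name__=="__main__": shot(sys.argv[1])
E
python3 w.py w1
```

```text
1.65 [462.  -55.2 302.5] [ 6.882e-01  7.255e-01  2.000e-04 -0.000e+00] [0.86 1.51 0.4 ] 0.9999869180543659
```

View pics/w1.png

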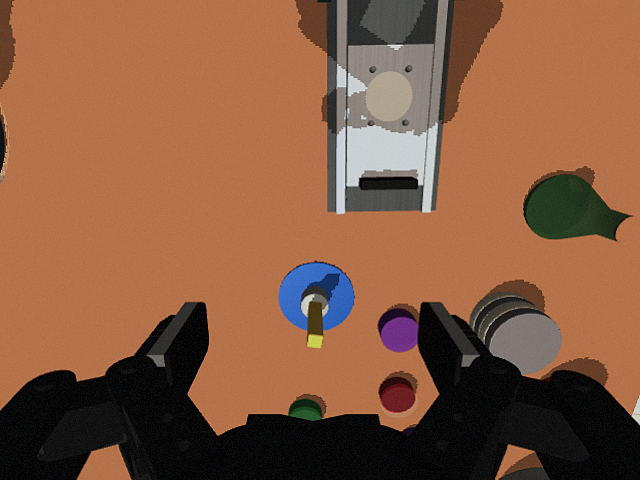

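The wrist view shows the pocket disc at (389,96) with its pins, the push plate at (388,183), the pad at (317,296), the handle top at (315,341) and the red dish at (398,393). I'll check positions and the handle's yaw with it.

```bash
python3 - <<'E'
from w import *
c,im=load("w1");ct=manip.get_calibration("top");cs=manip.get_calibration("scene")
r=lambda X:np.round(np.array(X)*1e3,1).tolist()
b,_=blobs(im,(172,100,40),(180,255,255),100);print("red",b)
for q in b: print(r(plane(c,q[1],.013)),r(tri([(c,q[1]),(ct,(453.1,248.6))])[0]),r(tri([(c,q[1]),(ct,(453.1,248.6)),(cs,(219.8,225))])[0]))
b,m=blobs(im,(22,100,150),(35,255,255),60);print("yel",b)
cn=max(cv2.findContours(m,0,1)[0],key=cv2.contourArea)
q=cv2.minAreaRect(cn);print(q);bx=[plane(c,p,.105) for p in cv2.boxPoints(q)];print(r(bx))
for i in range(4):
    d=bx[(i+1)%4]-bx[i];print("edge",round(1e3*np.linalg.norm(d),1),round(np.degrees(np.arctan2(d[1],d[0])),1))
X=tri([(c,q[0]),(ct,(396.6,301.8))]);print("handle top",r(X[0]),X[1])
b,m=blobs(im,(100,150,80),(118,255,255),300)
cn=max(cv2.findContours(m,0,1)[0],key=cv2.contourArea);e=cv2.fitEllipse(cv2.convexHull(cn));print("pad",e,r(plane(c,e[0],.003)))
cv2.imwrite("pics/w1z.png",cv2.resize(im[0:215,320:460],None,fx=4,fy=2.79,interpolation=2))
cv2.imwrite("pics/w1p.png",cv2.resize(im[250:360,270:370],None,fx=5,fy=5,interpolation=2))
E
```

```text
red [([380, 377, 35, 35, 598], [397.4, 396.3])]
[595.6, -336.5, 13.0] [595.9, -337.3, 12.1] [595.7, -337.1, 13.0]
yel [([307, 334, 16, 14, 182], [314.5, 340.9])]
((314.5699768066406, 341.0099792480469), (14.424979209899902, 12.586502075195312), 8.13010311126709)
[[462.3, -200.2, 105.0], [463.4, -185.2, 105.0], [478.4, -186.8, 105.0], [477.4, -201.9, 105.0]]
edge 15.0 85.7
edge 15.1 -6.2
edge 15.1 -93.7
edge 15.2 173.7
handle top [470.2, -192.6, 106.4] [np.float64(0.1), np.float64(0.1)]
pad ((316.0191955566406, 296.281494140625), (68.43822479248047, 74.83692932128906), 88.46551513671875) [472.7, -192.5, 3.0]
```

View pics/w1z.png

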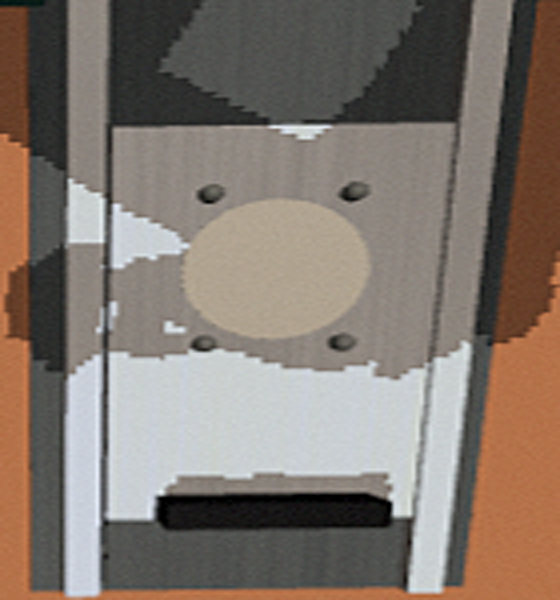

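View pics/w1p.png

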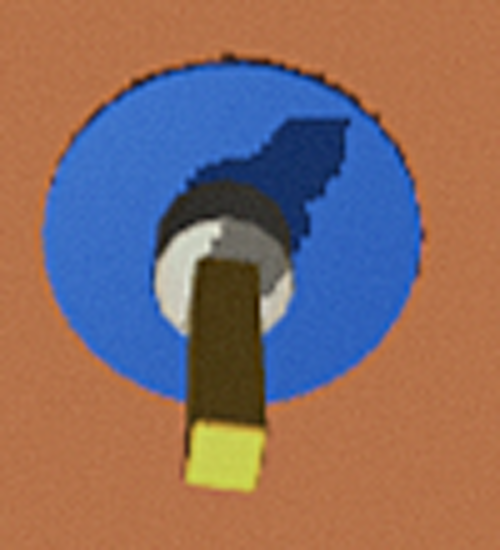

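Call:
{"op": "arm_command", "data": {"rows": [[[20,-40,-30],0,-1],[[20,-40,-30],0,-1],[[20,-40,-30],0,-1],[[20,-40,-30],0,-1],[[20,-40,-30],0,-1],[[20,-40,-30],0,-1],[[14,-42,-30],0,-1],[[0,0,-20],0,-1],[[0,0,0],0,-1]]}}

```text
t: 2.82
tcp_pos: [0.5936, -0.3332, 0.0697]
tool_rot: [0.687, 0.727, -0.0, -0.003]
force: [0.2, 0.3, 0.2]
finger_gap: 1.0
```

```bash
python3 w.py w2; python3 - <<'E'
from w import *
c,im=load("w1");r=lambda X:np.round(np.array(X)*1e3,1).tolist()
f=lambda x,y:(320+(x+.5)/4-.5,(y+.5)/2.79-.5)
print("disc",r(plane(c,f(277,267),.020)))
for p in((211,192),(355,190),(343,342),(204,342)):print("pin",r(plane(c,f(*p),.029)))
for p in((160,526),(390,526)):print("pl",r(plane(c,f(*p),.020)))
for p in((158,495),(390,495)):print("plate top inner?",r(plane(c,f(*p),.048)))
E
```

```text
2.83 [ 593.6 -333.2   69.7] [ 6.867e-01  7.269e-01 -1.000e-04 -3.400e-03] [0.23 0.33 0.19] 1.0000282345122538
disc [536.7, 56.3, 20.0]
pin [515.1, 80.1, 29.0]
pin [551.7, 82.6, 29.0]
pin [555.6, 29.9, 29.0]
pin [518.6, 27.9, 29.0]
pl [514.6, -44.5, 20.0]
pl [580.7, -41.0, 20.0]
plate top inner? [509.1, -28.3, 48.0]
plate top inner? [570.6, -25.0, 48.0]
```

View pics/w2.png

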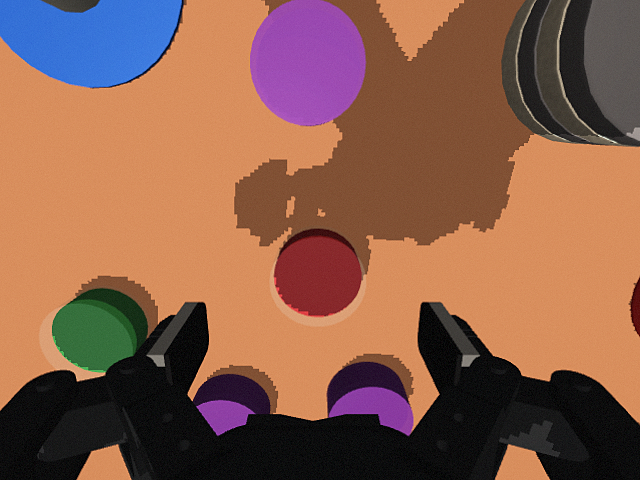

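The red dish is centred between the jaws at about (318,275), and both fingers have clear space. I'll measure it from this view too.

```bash
python3 - <<'E'
from w import *
r=lambda X:np.round(np.array(X)*1e3,1).tolist()
c,im=load("w2");c1,i1=load("w1");ct=manip.get_calibration("top")
b,_=blobs(im,(172,100,40),(180,255,255),500);print(b)
print(r(plane(c,b[0][1],.013)),r(tri([(c,b[0][1]),(ct,(453.1,248.6)),(c1,(397.4,396.3))])))if 0 else print(r(plane(c,b[0][1],.013)),tri([(c,b[0][1]),(ct,(453.1,248.6)),(c1,(397.4,396.3))]))
s=manip.sense();print(np.round(np.array(s['tcp_pos'])*1e3,1),s['t'])
E
```

```text
[([275, 229, 86, 87, 4325], [317.5, 273.8])]
[595.3, -335.9, 13.0] (array([ 0.59557729, -0.33670053,  0.01265872]), [np.float64(0.6), np.float64(0.5), np.float64(0.1)])
[ 594.5 -333.3   71.3] 2.875
```

Call:
{"op": "arm_command", "data": {"rows": [[[1,-3,-20],0,-1],[[0,0,-20],0,-1],[[0,0,-12],0,-1],[[0,0,-6],0,-1],[[0,0,0],0,0.5],[[0,0,0],0,0.5],[[0,0,0],0,0.5],[[0,0,0],0,0.5],[[0,0,0],0,0.5]], "squeeze": 30}}

```text
t: 4.0
tcp_pos: [0.5972, -0.3386, 0.0152]
tool_rot: [0.687, 0.727, 0.0, 0.001]
force: [-0.4, 0.3, 3.1]
finger_gap: 0.585
```

Call:
{"op": "arm_command", "data": {"rows": [[[0,0,20],0,0.5],[[0,0,40],0,0.5],[[0,20,40],0,0.5],[[-8,50,10],0,0.5],[[-8,50,0],0,0.5],[[-8,50,0],0,0.5],[[-8,50,0],0,0.5],[[-8,50,0],0,0.5],[[-8,50,0],0,0.5],[[-8,50,-20],0,0.5],[[-4,22,-20],0,0.5],[[0,0,0],0,0.5]]}}

```text
t: 5.5
tcp_pos: [0.5349, 0.0556, 0.0839]
tool_rot: [0.685, 0.728, -0.001, -0.001]
force: [0.6, 0.4, -1.2]
finger_gap: 0.586
```

```bash
python3 w.py w3;python3 w.py w4
```

```text
5.5 [534.9  55.6  83.9] [ 0.6855  0.7281 -0.001  -0.0013] [ 0.57  0.42 -1.2 ] 0.5856486374845068
5.55 [536.3  54.4  84.6] [ 6.860e-01  7.276e-01 -3.000e-04 -1.000e-04] [ 0.34  0.19 -0.72] 0.5874958950866864
```

View pics/w4.png

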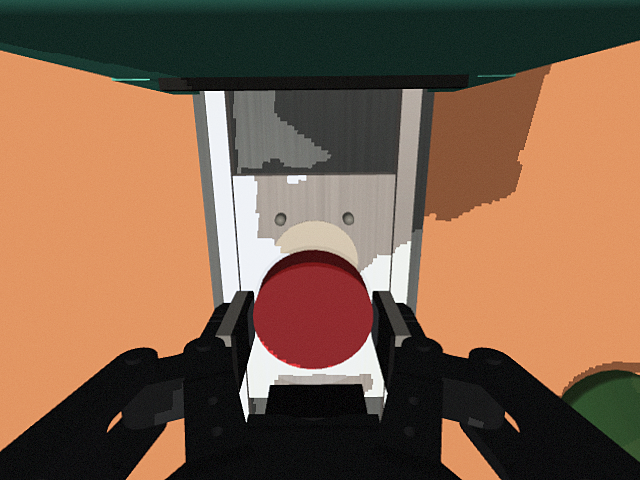

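The dish is held. Its agar is centred at about (313,308), with the front pins at (280,219) and (348,218) and the rest of the disc behind it. I'll work out the remaining offset.

```bash
python3 - <<'E'
from w import *
r=lambda X:np.round(np.array(X)*1e3,1).tolist()
c,im=load("w4")
b,m=blobs(im,(172,100,40),(180,255,255),500);print(b)
s=manip.sense();print(np.round(np.array(s['tcp_pos'])*1e3,1))
cn=max(cv2.findContours(m,0,1)[0],key=cv2.contourArea);e=cv2.fitEllipse(cn);print(e)
for z in(.0785,.0825,.0865): print(z,r(plane(c,b[0][1],z)))
for p in((280,219),(348,218)):print(r(plane(c,p,.029)),r(plane(c,p,.026)))
for p in((235,175),(396,174)):print("nose",r(plane(c,p,.020)))
# scene view
im=manip.snapshot("scene");cv2.imwrite("pics/s1.png",im)
bb,_=blobs(im[200:300,300:460],(172,100,40),(180,255,255),40);print(bb)
cv2.imwrite("pics/s1z.png",cv2.resize(im[170:320,270:450],None,fx=4,fy=4,interpolation=2))
t=manip.snapshot("top");cv2.imwrite("pics/t1.png",t);cv2.imwrite("pics/t1z.png",cv2.resize(t[235:325,220:345],None,fx=6,fy=6,interpolation=2))
E
```

```text
[([253, 250, 121, 119, 8560], [313.1, 314.5])]
[537.3  53.5  85.1]
((313.93585205078125, 312.3103332519531), (110.59952545166016, 119.07865905761719), 64.21449279785156)
0.0785 [535.7, 53.8, 78.5]
0.0825 [535.6, 56.1, 82.5]
0.0865 [535.4, 58.3, 86.5]
[516.3, 82.1, 29.0] [516.1, 81.3, 26.0]
[552.5, 84.8, 29.0] [552.8, 84.1, 26.0]
nose [490.7, 102.8, 20.0]
nose [577.2, 108.4, 20.0]
[([95, 32, 12, 14, 104], [99.3, 38.0])]
```

View pics/s1z.png

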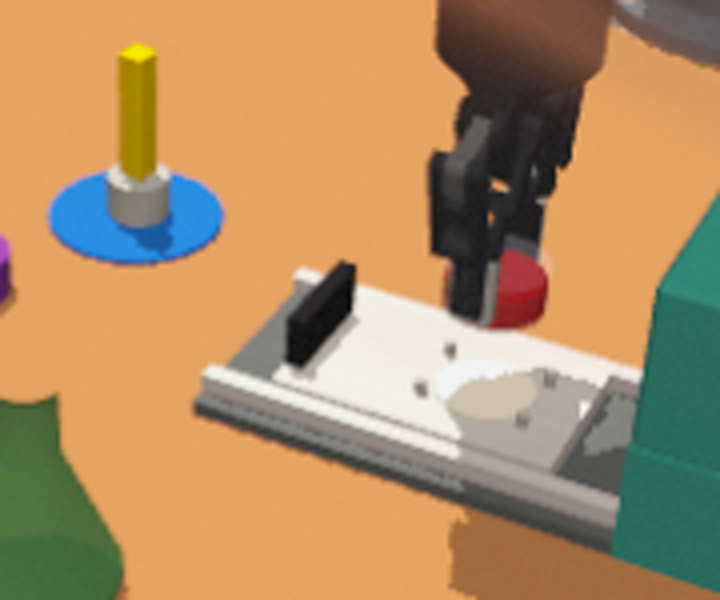

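Call:
{"op": "arm_command", "data": {"rows": [[[0,0,-15],0,0.5],[[0,0,-12],0,0.5],[[0,0,-8],0,0.5],[[0,0,-2],0,0.5],[[0,0,0],0,0.5]]}}

```text
t: 6.32
tcp_pos: [0.5366, 0.0538, 0.047]
tool_rot: [0.687, 0.727, -0.0, -0.0]
force: [-0.3, -0.4, -0.6]
finger_gap: 0.587
```

```bash
python3 w.py w5; python3 - <<'E'
from w import *
s=manip.sense();print(np.round(np.array(s['tcp_pos'])*1e3,1),np.round(s['force'],1))
im=manip.snapshot("scene");cv2.imwrite("pics/s2z.png",cv2.resize(im[170:320,270:450],None,fx=4,fy=4,interpolation=2))
E
```

```text
6.33 [536.6  53.8  47. ] [ 6.867e-01  7.270e-01 -1.000e-04 -2.000e-04] [-0.29 -0.4  -0.6 ] 0.5872178311062611
[536.7  53.8  47.3] [-0.6  0.2 -0.7]
```

View pics/w5.png

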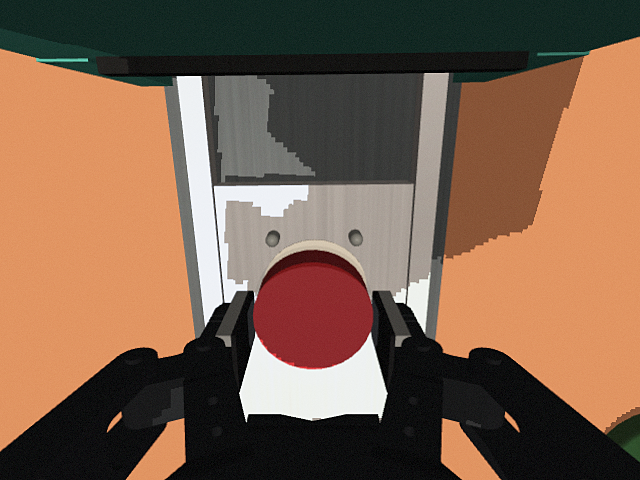

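View pics/s2z.png

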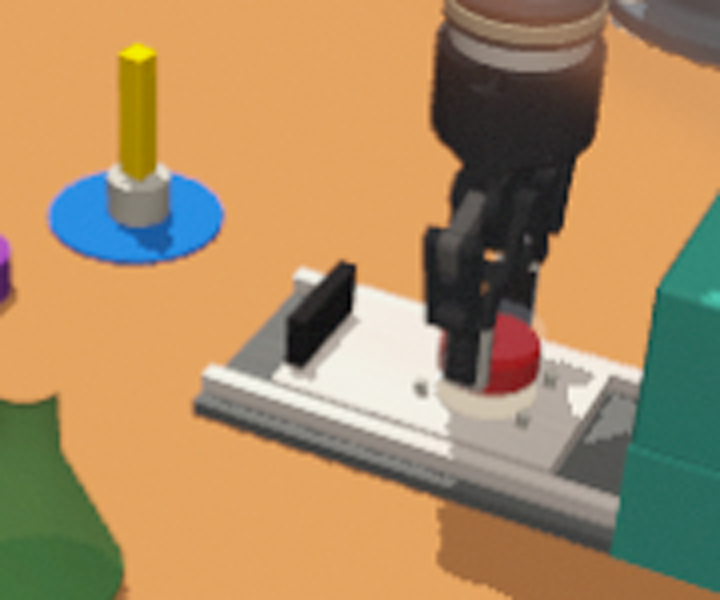

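The dish is centred between the front pins, which are at (272,238) and (356,238), and its foot is about 12 mm above the carriage. I'll lower it and let go.

Call:
{"op": "arm_command", "data": {"rows": [[[0,0,-5],0,0.5],[[0,0,-4],0,0.5],[[0,0,-2],0,0.5],[[0,0,0],0,0.5]]}}

```text
t: 6.92
tcp_pos: [0.5365, 0.0538, 0.0361]
tool_rot: [0.687, 0.727, -0.0, -0.0]
force: [-0.0, -0.1, -0.5]
finger_gap: 0.591
```

Call:
{"op": "arm_command", "data": {"rows": [[[0,0,-0.5],0,-0.3],[[0,0,0],0,-0.6],[[0,0,0],0,-0.8],[[0,0,15],0,-0.8],[[0,0,30],0,-1],[[0,-20,40],0,-1],[[-5,-30,30],0,-1],[[0,0,0],0,-1]]}}

```text
t: 7.92
tcp_pos: [0.5334, 0.0021, 0.1541]
tool_rot: [0.688, 0.726, 0.002, 0.003]
force: [0.4, 0.8, 0.5]
finger_gap: 0.997
```

```bash
python3 w.py w6; python3 - <<'E'
from w import *
im=manip.snapshot("scene");cv2.imwrite("pics/s3z.png",cv2.resize(im[170:320,270:450],None,fx=4,fy=4,interpolation=2))
E
```

```text
7.92 [533.4   2.1 154.1] [0.6876 0.7261 0.0018 0.003 ] [0.38 0.78 0.51] 0.9973974337620316
```

View pics/w6.png

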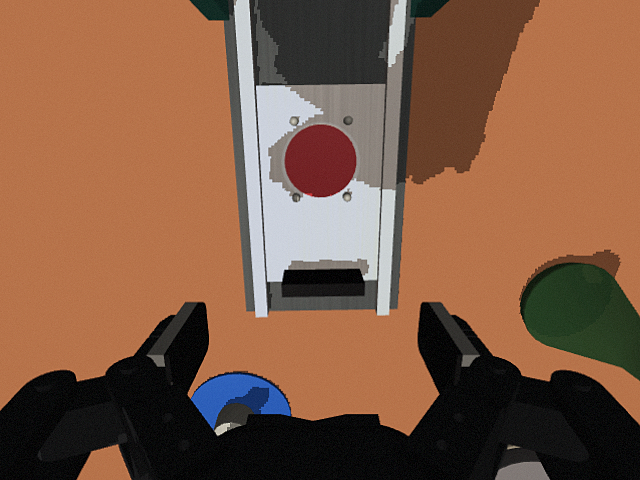

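View pics/s3z.png

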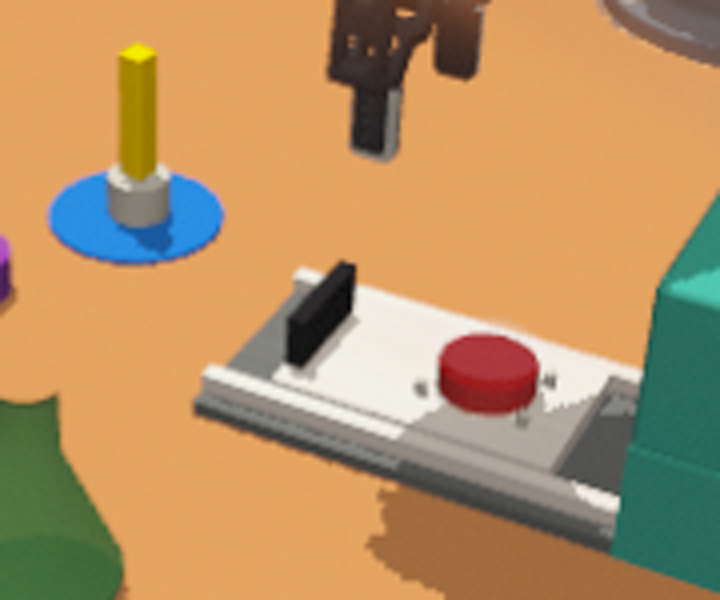

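The dish sits flat between the four pins, with its agar at (320,160) and the pins around it. Now the pusher: its handle faces are at about -5°, so I'll turn the jaws to grip along its y.

Call:
{"op": "arm_command", "data": {"rows": [[[-8,-25,0],0.178,-1],[[-8,-25,0],0.178,-1],[[-8,-25,0],0.178,-1],[[-8,-25,0],0.178,-1],[[-8,-25,0],0.178,-1],[[-8,-25,0],0.178,-1],[[-8,-25,0],0.178,-1],[[-7,-20,0],0.178,-1],[[0,0,0],0,-1],[[0,0,0],0,-1]]}}

```text
t: 9.28
tcp_pos: [0.4684, -0.1898, 0.1501]
tool_rot: [0.046, 0.999, 0.001, -0.001]
force: [0.0, 0.2, -0.7]
finger_gap: 1.0
```

```bash
python3 w.py w7; python3 - <<'E'
from w import *
c,im=load("w7");r=lambda X:np.round(np.array(X)*1e3,1).tolist()
b,m=blobs(im,(22,100,100),(35,255,255),60);print("yel",b)
s=manip.sense();q=s['tool_rot'];print(np.round(np.array(s['tcp_pos'])*1e3,1),"ang",np.arctan2(2*q[1]**2-1,2*q[0]*q[1]))
E
```

```text
9.28 [ 468.4 -189.8  150.1] [ 4.580e-02  9.989e-01  8.000e-04 -8.000e-04] [ 0.01  0.16 -0.75] 1.0003551332325753
yel [([290, 268, 29, 21, 485], [302.9, 276.4])]
[ 468.5 -189.8  150.2] ang 1.4799750567696637
```

View pics/w7.png

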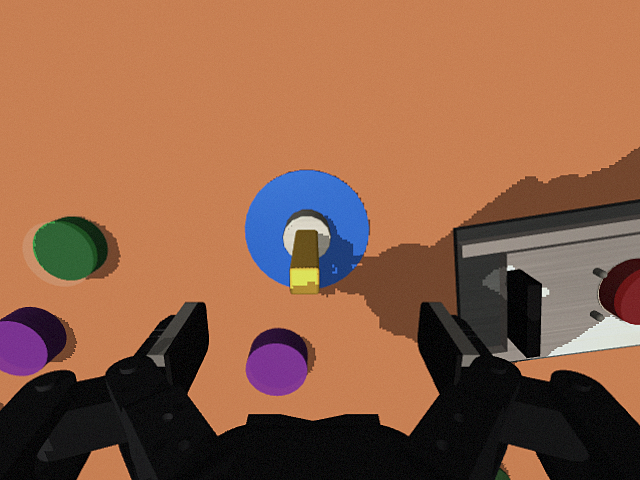

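```bash
python3 - <<'E'
from w import *
c,im=load("w7");ct=manip.get_calibration("top");c1,_=load("w1")
r=lambda X:np.round(np.array(X)*1e3,1).tolist()
cv2.imwrite("pics/w7z.png",cv2.resize(im[200:310,260:350],None,fx=5,fy=5,interpolation=2))
print(tri([(c,(304.5,280.5)),(ct,(396.6,301.8)),(c1,(314.6,341))]),r(plane(c,(304.5,280.5),.105)))
b,m=blobs(im,(100,150,80),(118,255,255),300)
cn=max(cv2.findContours(m,0,1)[0],key=cv2.contourArea);e=cv2.fitEllipse(cv2.convexHull(cn));print("pad",e,r(plane(c,e[0],.003)))
E
```

```text
(array([ 0.47022925, -0.1934358 ,  0.10444822]), [np.float64(0.5), np.float64(0.7), np.float64(0.4)]) [469.6, -193.8, 105.0]
pad ((306.57421875, 229.27288818359375), (118.6161117553711, 123.14771270751953), 92.39871978759766) [470.0, -194.3, 3.0]
```

View pics/w7z.png

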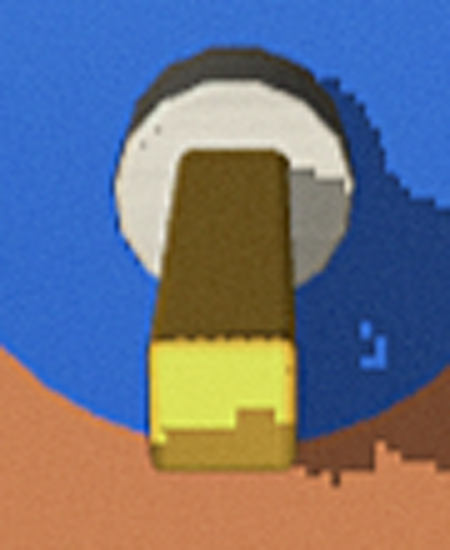

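The handle top, at (304,281), is square to the jaws. Descend and grip.

Call:
{"op": "arm_command", "data": {"rows": [[[2,-4,-20],0,-1],[[0,0,-30],0,-1],[[0,0,-25],0,-1],[[0,0,-14],0,-1],[[0,0,-4],0,-1],[[0,0,0],0,0.3],[[0,0,0],0,0.9],[[0,0,0],0,0.9],[[0,0,0],0,0.9],[[0,0,0],0,0.9],[[0,0,0],0,0.9],[[0,0,0],0,0.9]], "squeeze": 80}}

```text
t: 10.82
tcp_pos: [0.4708, -0.1954, 0.0583]
tool_rot: [0.045, 0.999, -0.0, 0.0]
force: [-1.3, -0.6, 5.7]
finger_gap: 0.179
```

Call:
{"op": "arm_command", "data": {"rows": [[[0,0,15],0,0.9],[[0,0,25],0,0.9],[[15,20,10],0.05,0.9],[[20,30,0],0.05,0.9],[[20,30,0],0.054,0.9],[[20,33,-12],0,0.9],[[0,0,-14],0,0.9],[[0,0,-6],0,0.9],[[0,0,0],0,0.9],[[0,0,0],0,0.9]]}}

```text
t: 12.08
tcp_pos: [0.5455, -0.0831, 0.0761]
tool_rot: [-0.031, 1.0, -0.0, 0.0]
force: [-0.8, 0.2, -2.5]
finger_gap: 0.174
```

```bash
python3 w.py w8; python3 - <<'E'
from w import *
im=manip.snapshot("scene");cv2.imwrite("pics/s4z.png",cv2.resize(im[150:310,270:470],None,fx=4,fy=3.75,interpolation=2))
s=manip.sense();q=s['tool_rot'];print(np.round(np.array(s['tcp_pos'])*1e3,1),np.round(s['force'],2),"ang",np.arctan2(2*q[1]**2-1,2*q[0]*q[1]))
E
```

```text
12.07 [545.5 -83.1  76.1] [-3.140e-02  9.995e-01 -1.000e-04  1.000e-04] [-0.76  0.2  -2.5 ] 0.17389927667057506
[545.7 -82.9  76.2] [ 0.63  0.47 -2.3 ] ang 1.633852964927512
```

View pics/w8.png

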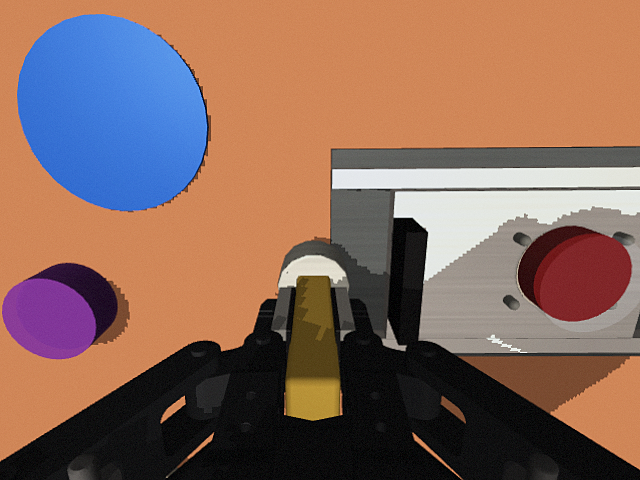

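View pics/s4z.png

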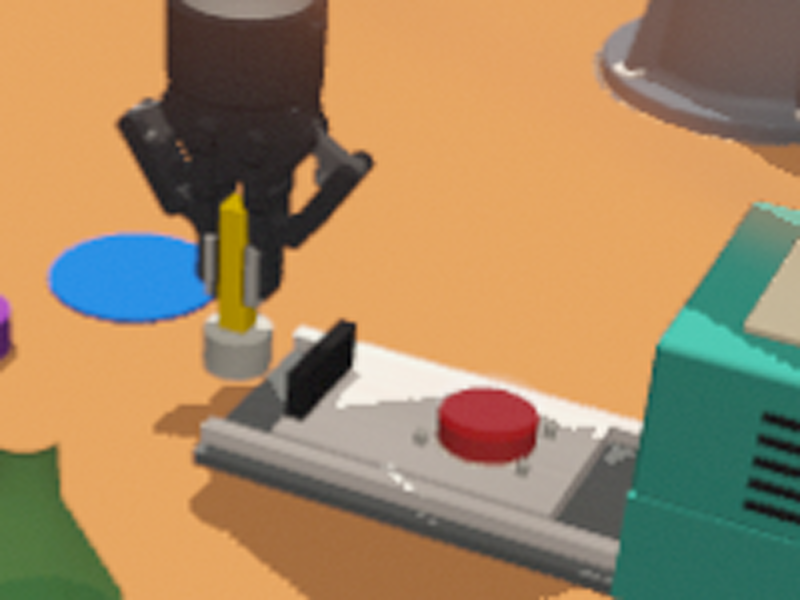

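The foot stands behind the push plate, clear of the stage. The gripper's elbow sticks out towards the hood, at (370,160) in the zoom, so I'll measure how far.

```bash
python3 - <<'E'
from w import *
cs=manip.get_calibration("scene");P=np.array([.5457,-.0829,.0762]);a=1.634;j=np.array([np.cos(a),np.sin(a),0]);n=np.array([-j[1],j[0],0])
def pl(x,y,off=0):
    uv=(270+(x+.5)/4-.5,150+(y+.5)/3.75-.5);o,v=ray(cs,uv);X=o+v*((P+n*off-o)@n)/(v@n);d=X-P
    return np.round([1e3*d@j,1e3*X[2]],1)
for p in((370,160),(122,120),(232,203),(237,375),(325,120)): print(p,pl(*p),pl(*p,-.012))
def full(u,v,z):return np.round(1e3*plane(cs,(u,v),z),1)
# hood mouth lower/top edges from scene zoom
for (x,y,z) in((612,590,.0),(655,350,.155),(755,205,.155)):
    print(full(270+x/4,150+y/3.75,z))
ct=manip.get_calibration("top")
T2=lambda x,y:np.array([220+(x+.5)/6-.5,235+(y+.5)/6-.5])
for p in((55,120),(72,428)):print("mouth T floor/18",np.round(1e3*plane(ct,T2(*p),.018),1))
E
```

```text
(370, 160) [ 66.2 166.3] [ 71.3 173.2]
(122, 120) [-67.6 154. ] [-60.3 161.1]
(232, 203) [ -5.5 121.6] [  0.8 129.3]
(237, 375) [-0.3 14.7] [ 5.9 24. ]
(325, 120) [ 42.2 182.1] [ 47.8 188.8]
[590.8 148.    0. ]
[611.2 154.8 155. ]
[463.8 145.1 155. ]
mouth T floor/18 [598.7 158.4  18. ]
mouth T floor/18 [485.2 151.3  18. ]
```

The elbow is 66 mm ahead of the pusher's axis at z≈160, just above the hood's 155 mm top. Raising the foot 5 mm keeps clearance there, and it still bears on the plate. Approach next.

Call:
{"op": "arm_command", "data": {"rows": [[[-0.5,8,5],0,0.9],[[-0.5,8,0],0,0.9],[[-0.5,6,0],0,0.9],[[0,0,0],0,0.9],[[0,0,0],0,0.9]]}}

```text
t: 12.8
tcp_pos: [0.5442, -0.0601, 0.0808]
tool_rot: [-0.032, 0.999, -0.0, 0.0]
force: [0.2, -0.4, -2.3]
finger_gap: 0.178
```

Call:
{"op": "arm_command", "data": {"rows": [[[-0.25,4,0],0,0.9],[[-0.25,4,0],0,0.9],[[0,0,0],0,0.9]]}}

```text
t: 13.18
tcp_pos: [0.5436, -0.0519, 0.0808]
tool_rot: [-0.032, 0.999, 0.0, 0.0]
force: [0.4, 0.4, -1.9]
finger_gap: 0.177
```

```bash
python3 - <<'E'
from w import *
im=manip.snapshot("scene");cv2.imwrite("pics/s5z.png",cv2.resize(im[150:310,270:470],None,fx=4,fy=3.75,interpolation=2))
s=manip.sense();print(np.round(np.array(s['tcp_pos'])*1e3,1),np.round(s['force'],2))
E
```

```text
[543.6 -51.9  80.8] [ 0.06  0.55 -1.44]
```

View pics/s5z.png

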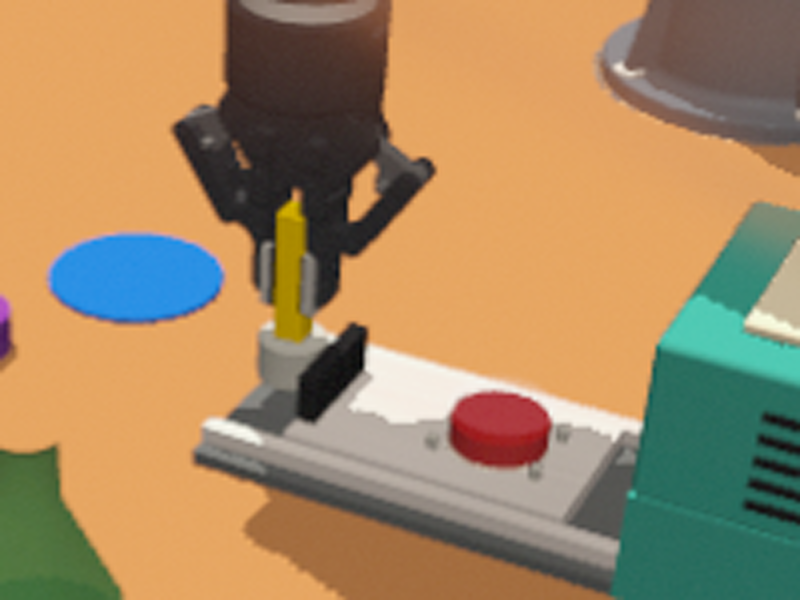

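The first tap moved the carriage a few mm and the dish rode along. Coarse taps follow while the dish is still well outside the mouth.

Call:
{"op": "arm_command", "data": {"rows": [[[0.25,-4,0],0,0.9],[[-0.35,5.5,0],0,0.9],[[-0.35,5.5,0],0,0.9],[[0.25,-4,0],0,0.9],[[-0.35,5.5,0],0,0.9],[[-0.35,5.5,0],0,0.9],[[0.25,-4,0],0,0.9],[[-0.35,5.5,0],0,0.9],[[-0.35,5.5,0],0,0.9],[[0,0,0],0,0.9]]}}

```text
t: 14.48
tcp_pos: [0.5421, -0.0306, 0.0808]
tool_rot: [-0.032, 0.999, 0.0, -0.0]
force: [0.1, 0.8, -3.0]
finger_gap: 0.178
```

Call:
{"op": "arm_command", "data": {"rows": [[[0.25,-4,0],0,0.9],[[-0.35,5.5,0],0,0.9],[[-0.35,5.5,0],0,0.9],[[0.25,-4,0],0,0.9],[[-0.35,5.5,0],0,0.9],[[-0.35,5.5,0],0,0.9],[[0.25,-4,0],0,0.9],[[-0.35,5.5,0],0,0.9],[[-0.35,5.5,0],0,0.9],[[0.25,-4,0],0,0.9],[[-0.35,5.5,0],0,0.9],[[-0.35,5.5,0],0,0.9]]}}

```text
t: 15.98
tcp_pos: [0.5406, -0.0032, 0.0808]
tool_rot: [-0.032, 0.999, -0.0, 0.0]
force: [1.1, -2.2, -2.9]
finger_gap: 0.175
```

```bash
python3 - <<'E'
from w import *
im=manip.snapshot("scene");cv2.imwrite("pics/s6z.png",cv2.resize(im[150:310,270:470],None,fx=4,fy=3.75,interpolation=2))
s=manip.sense();print(np.round(np.array(s['tcp_pos'])*1e3,1),np.round(s['force'],2))
E
```

```text
[540.4  -2.4  80.8] [ 0.89 -0.68 -2.24]
```

View pics/s6z.png

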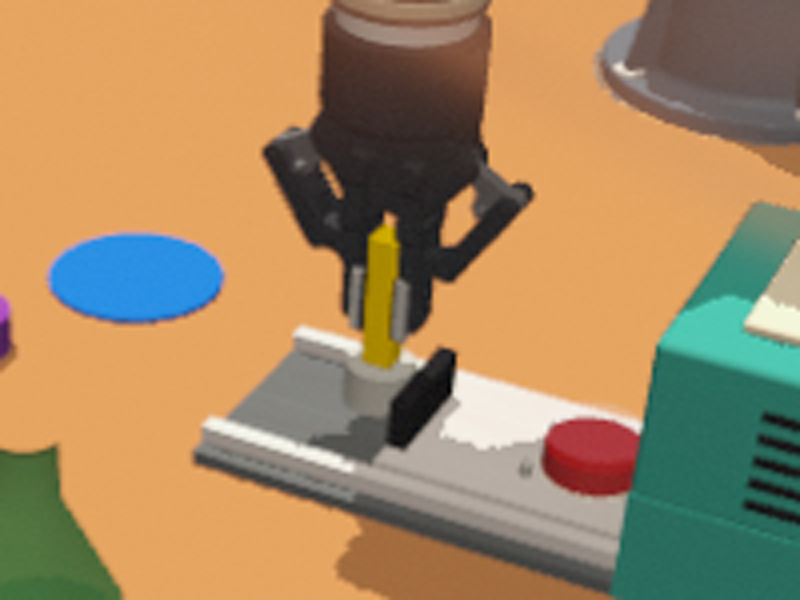

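The carriage is straight, with about 55 mm of travel and roughly 2 N while sliding. Continue.

Call:
{"op": "arm_command", "data": {"rows": [[[0.25,-4,0],0,0.9],[[-0.35,5.5,0],0,0.9],[[-0.35,5.5,0],0,0.9],[[0.25,-4,0],0,0.9],[[-0.35,5.5,0],0,0.9],[[-0.35,5.5,0],0,0.9],[[0.25,-4,0],0,0.9],[[-0.35,5.5,0],0,0.9],[[-0.35,5.5,0],0,0.9],[[0.25,-4,0],0,0.9],[[-0.35,5.5,0],0,0.9],[[-0.35,5.5,0],0,0.9]]}}

```text
t: 17.52
tcp_pos: [0.5388, 0.0248, 0.0809]
tool_rot: [-0.032, 0.999, -0.0, 0.0]
force: [0.3, -2.2, -2.8]
finger_gap: 0.178
```

Call:
{"op": "arm_command", "data": {"rows": [[[0.25,-4,0],0,0.9],[[-0.35,5,0],0,0.9],[[-0.35,5,0],0,0.9],[[0.25,-4,0],0,0.9],[[-0.35,5,0],0,0.9],[[-0.35,5,0],0,0.9]]}}

```text
t: 18.27
tcp_pos: [0.5379, 0.0367, 0.0808]
tool_rot: [-0.032, 0.999, -0.0, 0.0]
force: [-0.6, -1.4, -2.2]
finger_gap: 0.172
```

Now finer taps of 2.5 mm net. The dish must still go about 20 mm further before it is inside.

Call:
{"op": "arm_command", "data": {"rows": [[[0.2,-3,0],0,0.9],[[-0.2,3,0],0,0.9],[[-0.15,2.5,0],0,0.9],[[0.2,-3,0],0,0.9],[[-0.2,3,0],0,0.9],[[-0.15,2.5,0],0,0.9],[[0.2,-3,0],0,0.9],[[-0.2,3,0],0,0.9],[[-0.15,2.5,0],0,0.9]]}}

```text
t: 19.4
tcp_pos: [0.5374, 0.0442, 0.0808]
tool_rot: [-0.032, 0.999, -0.0, 0.0]
force: [-0.0, -1.8, -3.0]
finger_gap: 0.176
```

Call:
{"op": "arm_command", "data": {"rows": [[[0.2,-3,0],0,0.9],[[-0.2,3,0],0,0.9],[[-0.15,2.5,0],0,0.9],[[0.2,-3,0],0,0.9],[[-0.2,3,0],0,0.9],[[-0.15,2.5,0],0,0.9],[[0.2,-3,0],0,0.9],[[-0.2,3,0],0,0.9],[[-0.15,2.5,0],0,0.9]]}}

```text
t: 20.52
tcp_pos: [0.537, 0.0517, 0.0808]
tool_rot: [-0.032, 0.999, -0.0, 0.0]
force: [0.8, -2.3, -2.8]
finger_gap: 0.175
```

```bash
python3 - <<'E'
from w import *
im=manip.snapshot("scene");cv2.imwrite("pics/s7z.png",cv2.resize(im[150:310,320:520],None,fx=4,fy=3.75,interpolation=2))
s=manip.sense();print(np.round(np.array(s['tcp_pos'])*1e3,1),np.round(s['force'],2))
E
```

```text
[536.9  52.   80.8] [ 0.36 -0.83 -1.68]
```

View pics/s7z.png

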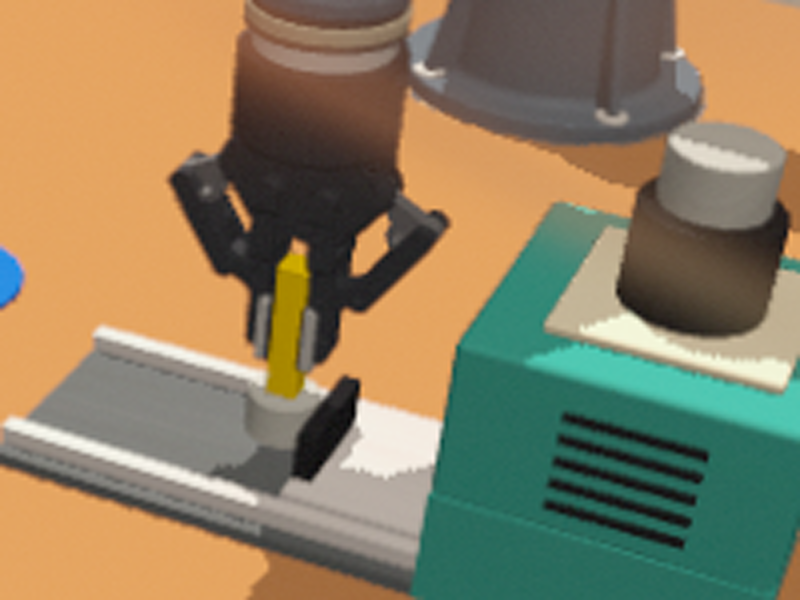

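The dish is now under the hood. The push plate is still about 80 mm outside. I'll tap and check from here.

Call:
{"op": "arm_command", "data": {"rows": [[[0.2,-3,0],0,0.9],[[-0.2,3,0],0,0.9],[[-0.13,2,0],0,0.9],[[0.2,-3,0],0,0.9],[[-0.2,3,0],0,0.9],[[-0.13,2,0],0,0.9]]}}

```text
t: 21.32
tcp_pos: [0.5367, 0.0557, 0.0808]
tool_rot: [-0.032, 0.999, -0.0, 0.0]
force: [0.2, -2.0, -1.5]
finger_gap: 0.176
```

Call:
{"op": "arm_command", "data": {"rows": [[[0.2,-3,0],0,0.9],[[-0.2,3,0],0,0.9],[[-0.13,2,0],0,0.9]]}}

```text
t: 21.7
tcp_pos: [0.5366, 0.0577, 0.0808]
tool_rot: [-0.032, 0.999, -0.0, 0.0]
force: [-0.7, -1.6, -3.0]
finger_gap: 0.176
```

Call:
{"op": "arm_command", "data": {"rows": [[[0.2,-3,0],0,0.9],[[-0.2,3,0],0,0.9],[[-0.13,2,0],0,0.9]]}}

```text
t: 22.08
tcp_pos: [0.5364, 0.0597, 0.0808]
tool_rot: [-0.032, 0.999, -0.0, 0.0]
force: [0.2, -1.8, -2.7]
finger_gap: 0.176
```

Call:
{"op": "arm_command", "data": {"rows": [[[0.2,-3,0],0,0.9],[[-0.2,3,0],0,0.9],[[-0.13,2,0],0,0.9]]}}

```text
t: 22.45
tcp_pos: [0.5363, 0.0617, 0.0808]
tool_rot: [-0.032, 0.999, -0.0, 0.0]
force: [0.3, -1.7, -3.1]
finger_gap: 0.179
```

Call:
{"op": "arm_command", "data": {"rows": [[[0.2,-3,0],0,0.9],[[-0.2,3,0],0,0.9],[[-0.1,1.5,0],0,0.9]]}}

```text
t: 22.82
tcp_pos: [0.5362, 0.0632, 0.0808]
tool_rot: [-0.032, 0.999, -0.0, 0.0]
force: [0.3, -1.6, -2.8]
finger_gap: 0.174
```

Call:
{"op": "arm_command", "data": {"rows": [[[0.2,-3,0],0,0.9],[[-0.2,3,0],0,0.9],[[-0.1,1.5,0],0,0.9]]}}

```text
t: 23.2
tcp_pos: [0.5361, 0.0647, 0.0808]
tool_rot: [-0.032, 0.999, -0.0, 0.0]
force: [-0.1, -2.3, -2.4]
finger_gap: 0.177
```

Call:
{"op": "arm_command", "data": {"rows": [[[0.2,-3,0],0,0.9],[[-0.2,3,0],0,0.9],[[-0.1,1.5,0],0,0.9]]}}

```text
t: 23.58
tcp_pos: [0.536, 0.0662, 0.0808]
tool_rot: [-0.032, 0.999, -0.0, 0.0]
force: [0.8, -2.1, -2.1]
finger_gap: 0.176
```

Call:
{"op": "arm_command", "data": {"rows": [[[0.2,-3,0],0,0.9],[[-0.2,3,0],0,0.9],[[-0.1,1.5,0],0,0.9]]}}

```text
t: 23.95
tcp_pos: [0.5359, 0.0677, 0.0808]
tool_rot: [-0.032, 0.999, -0.0, 0.0]
force: [-0.2, -2.0, -3.0]
finger_gap: 0.174
```

Call:
{"op": "arm_command", "data": {"rows": [[[0.2,-3,0],0,0.9],[[-0.2,3,0],0,0.9],[[-0.1,1.5,0],0,0.9]]}}

```text
t: 24.32
tcp_pos: [0.5358, 0.0692, 0.0808]
tool_rot: [-0.032, 0.999, -0.0, 0.0]
force: [0.2, -1.4, -2.3]
finger_gap: 0.177
```

Call:
{"op": "arm_command", "data": {"rows": [[[0.2,-3,0],0,0.9],[[-0.2,3,0],0,0.9],[[-0.1,1.5,0],0,0.9]]}}

```text
t: 24.7
tcp_pos: [0.5357, 0.0707, 0.0808]
tool_rot: [-0.032, 0.999, -0.0, 0.0]
force: [0.5, -1.5, -1.6]
finger_gap: 0.172
```

Call:
{"op": "arm_command", "data": {"rows": [[[0.2,-3,0],0,0.9],[[-0.2,3,0],0,0.9],[[-0.1,1.5,0],0,0.9]]}}

```text
t: 25.08
tcp_pos: [0.5356, 0.0722, 0.0808]
tool_rot: [-0.032, 0.999, -0.0, 0.0]
force: [-0.8, -3.6, -2.2]
finger_gap: 0.172
```

Force rose to 3.6 N, a possible touch. I'll hold to see whether it stays.

Call:
{"op": "arm_command", "data": {"rows": [[[0,0,0],0,0.9]]}}

```text
t: 25.2
tcp_pos: [0.5356, 0.0724, 0.0808]
tool_rot: [-0.032, 0.999, -0.0, 0.0]
force: [-0.0, -1.3, -2.2]
finger_gap: 0.173
```

Call:
{"op": "arm_command", "data": {"rows": [[[0.2,-3,0],0,0.9],[[-0.2,3,0],0,0.9],[[-0.05,0.8,0],0,0.9]]}}

```text
t: 25.58
tcp_pos: [0.5355, 0.073, 0.0808]
tool_rot: [-0.032, 0.999, -0.0, 0.0]
force: [0.1, -1.6, -2.0]
finger_gap: 0.178
```

Not yet at the stop. I'll continue with 1 mm taps.

Call:
{"op": "arm_command", "data": {"rows": [[[0.2,-3,0],0,0.9],[[-0.2,3,0],0,0.9],[[-0.07,1,0],0,0.9]]}}

```text
t: 25.95
tcp_pos: [0.5354, 0.0737, 0.0808]
tool_rot: [-0.033, 0.999, -0.001, 0.0]
force: [0.6, -4.3, -1.3]
finger_gap: 0.181
```

Call:
{"op": "arm_command", "data": {"rows": [[[0,0,0],0,0.9]]}}

```text
t: 26.08
tcp_pos: [0.5355, 0.0737, 0.0808]
tool_rot: [-0.032, 0.999, -0.0, 0.0]
force: [0.7, -3.5, -2.2]
finger_gap: 0.174
```

The force now holds at 3.5 N while still and the arm lags, which looks like the stop. I'll confirm with one tap 0.5 mm further.

Call:
{"op": "arm_command", "data": {"rows": [[[0.2,-3,0],0,0.9],[[-0.2,3,0],0,0.9],[[-0.03,0.5,0],0,0.9],[[0,0,0],0,0.9]]}}

```text
t: 26.58
tcp_pos: [0.5354, 0.0739, 0.0809]
tool_rot: [-0.033, 0.999, -0.001, -0.0]
force: [-1.1, -4.8, -1.5]
finger_gap: 0.174
```

Call:
{"op": "arm_command", "data": {"rows": [[[0.2,-3,0],0,0.9],[[-0.2,3,0],0,0.9],[[-0.03,0.5,0],0,0.9],[[0,0,0],0,0.9]]}}

```text
t: 27.08
tcp_pos: [0.5355, 0.0741, 0.0809]
tool_rot: [-0.033, 0.999, -0.001, 0.0]
force: [-0.0, -5.5, -2.1]
finger_gap: 0.173
```

Confirmed: the force holds at 5.5 N with almost no advance, against about 2 N while sliding and well below 12 N. Drawing back and checking.

Call:
{"op": "arm_command", "data": {"rows": [[[0.5,-8,0],0,0.9],[[1,-20,0],0,0.9],[[2.5,-40,0],0,0.9],[[2.5,-40,0],0,0.9],[[2.5,-40,0],0,0.9],[[0,-10,5],0,0.9],[[0,0,0],0,0.9]]}}

```text
t: 27.95
tcp_pos: [0.5444, -0.0831, 0.0861]
tool_rot: [-0.031, 1.0, 0.0, 0.0]
force: [0.1, 0.8, -2.5]
finger_gap: 0.175
```

```bash
python3 w.py w9; python3 - <<'E'
from w import *
im=manip.snapshot("scene");cv2.imwrite("pics/s8z.png",cv2.resize(im[150:310,270:520],None,fx=3.2,fy=3.2,interpolation=2))
s=manip.sense();q=s['tool_rot'];print(np.round(np.array(s['tcp_pos'])*1e3,1),np.round(s['force'],2),np.arctan2(2*q[1]**2-1,2*q[0]*q[1]),s['t'])
E
```

```text
27.95 [544.4 -83.1  86.1] [-3.120e-02  9.995e-01  3.000e-04  3.000e-04] [ 0.09  0.83 -2.46] 0.17468490733029562
[543.8 -81.6  85.8] [-0.74  0.38 -1.93] 1.6355054541986498 28.05
```

View pics/w9.png

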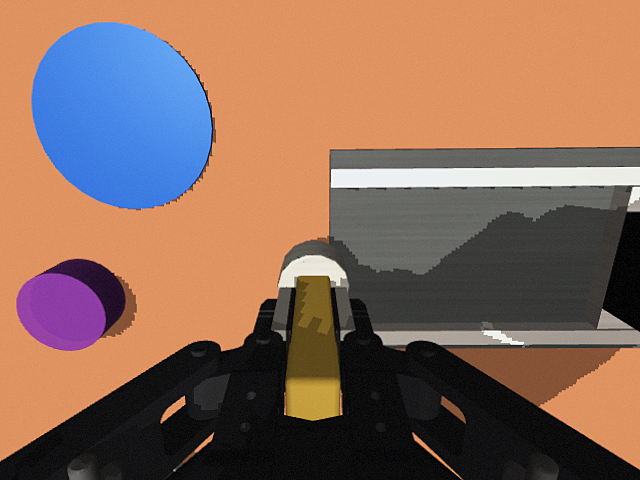

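View pics/s8z.png

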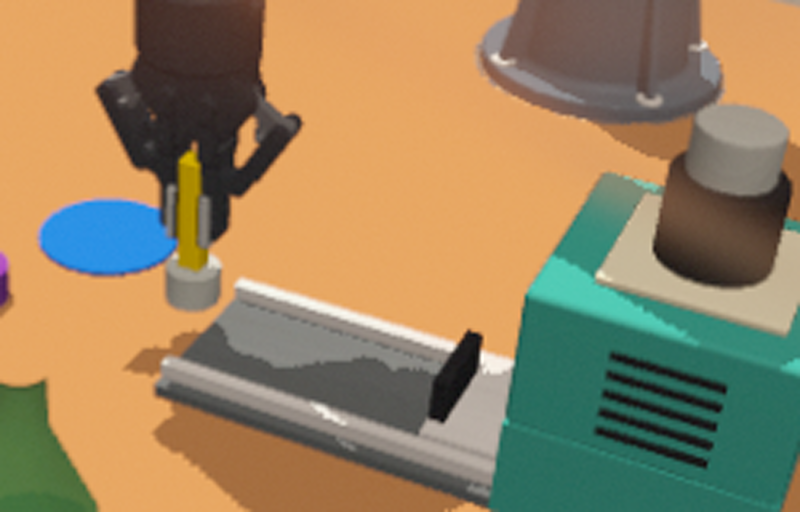

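The carriage tail sticks out with its plate at (455,375) in the zoom. The pusher sits in the jaws as before, so no slip. Now back to the pad.

Call:
{"op": "arm_command", "data": {"rows": [[[0,0,15],0,0.9],[[-18,-28,0],-0.05,0.9],[[-18,-28,0],-0.05,0.9],[[-18,-28,0],-0.05,0.9],[[-19,-30,0],0,0.9],[[0,0,-15],0,0.9],[[0,0,-10],0,0.9],[[0,0,0],0,0.9],[[0,0,0],0,0.9]]}}

```text
t: 29.18
tcp_pos: [0.4718, -0.196, 0.0758]
tool_rot: [0.042, 0.999, 0.0, -0.0]
force: [-0.4, 0.1, -1.8]
finger_gap: 0.173
```

```bash
python3 w.py w10; python3 - <<'E'
from w import *
im=manip.snapshot("scene");cv2.imwrite("pics/s9z.png",cv2.resize(im[150:310,220:420],None,fx=4,fy=3.75,interpolation=2))
s=manip.sense();print(np.round(np.array(s['tcp_pos'])*1e3,1),np.round(s['force'],2))
E
```

```text
29.18 [ 471.8 -196.    75.8] [ 4.210e-02  9.991e-01  1.000e-04 -1.000e-04] [-0.44  0.09 -1.8 ] 0.17263088441575983
[ 471.8 -196.4   76. ] [-1.22  0.35 -2.31]
```

View pics/w10.png

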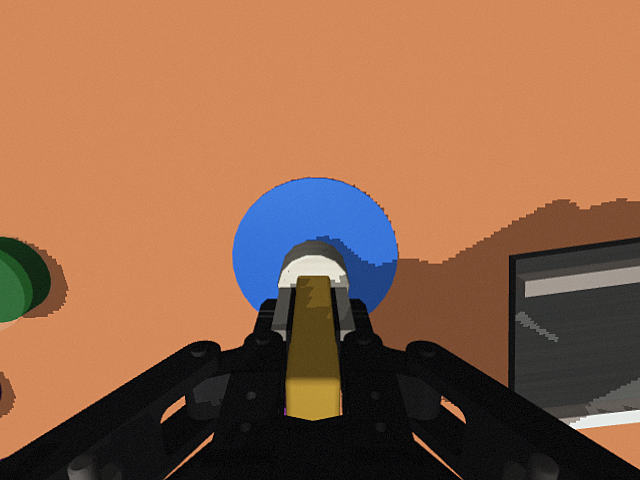

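View pics/s9z.png

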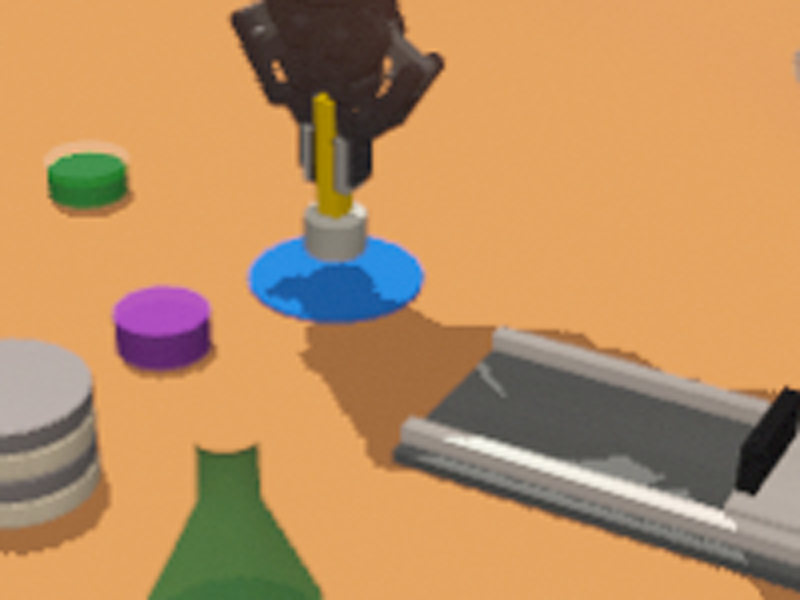

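It is centred over the pad at (315,255). Lower it.

Call:
{"op": "arm_command", "data": {"rows": [[[0,1,-9],0,0.9],[[0,0,-5],0,0.9],[[0,0,-2.5],0,0.9],[[0,0,0],0,0.9],[[0,0,0],0,0.9]]}}

```text
t: 29.9
tcp_pos: [0.4714, -0.196, 0.0594]
tool_rot: [0.043, 0.999, -0.0, 0.0]
force: [0.0, -0.7, -1.9]
finger_gap: 0.175
```

Call:
{"op": "arm_command", "data": {"rows": [[[0,0,-0.7],0,0.9],[[0,0,0],0,0.9]]}}

```text
t: 30.15
tcp_pos: [0.4714, -0.1959, 0.0587]
tool_rot: [0.043, 0.999, -0.0, 0.0]
force: [-0.2, 0.7, -1.3]
finger_gap: 0.18
```

Call:
{"op": "arm_command", "data": {"rows": [[[0,0,-0.5],0,0.9],[[0,0,0],0,0.9]]}}

```text
t: 30.4
tcp_pos: [0.4714, -0.1959, 0.0584]
tool_rot: [0.043, 0.999, -0.0, 0.0]
force: [-0.8, 1.0, 1.4]
finger_gap: 0.176
```

The weight has transferred to the pad (z force went from -2 to +1.4 N). Release and rise.

Call:
{"op": "arm_command", "data": {"rows": [[[0,0,0],0,0.5],[[0,0,0],0,0.2],[[0,0,0],0,-0.2],[[0,0,0],0,-0.6],[[0,0,0],0,-0.8],[[0,0,10],0,-0.9],[[0,0,25],0,-0.9],[[0,0,40],0,-0.9],[[0,0,40],0,-0.9],[[-20,0,30],0,-0.9],[[-20,0,0],0,-0.9],[[0,0,0],0,-0.9]], "squeeze": 20}}

```text
t: 31.9
tcp_pos: [0.4303, -0.1954, 0.204]
tool_rot: [0.043, 0.999, -0.0, 0.0]
force: [0.3, -0.9, -0.3]
finger_gap: 0.951
```

```bash
python3 w.py w11; python3 - <<'E'
from w import *
for n in("scene","top"):
    im=manip.snapshot(n);cv2.imwrite(f"pics/{n}_end.png",im)
im=cv2.imread("pics/scene_end.png");cv2.imwrite("pics/s10z.png",cv2.resize(im[150:310,220:420],None,fx=4,fy=3.75,interpolation=2))
E
```

```text
31.9 [ 430.3 -195.4  204. ] [ 4.340e-02  9.991e-01 -0.000e+00  1.000e-04] [ 0.25 -0.93 -0.29] 0.9513251164444134
```

View pics/w11.png

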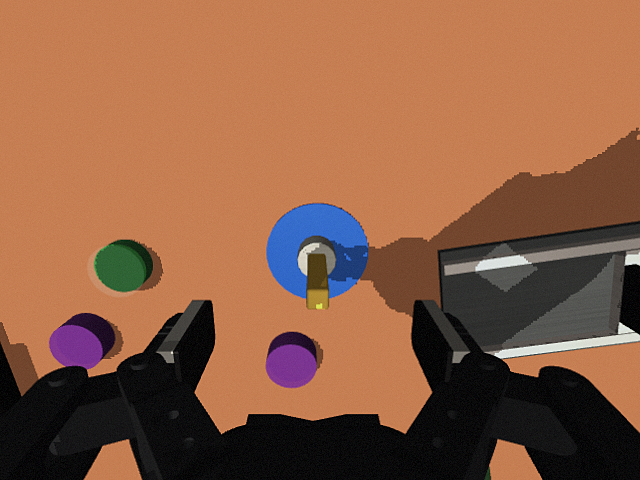

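View pics/scene_end.png

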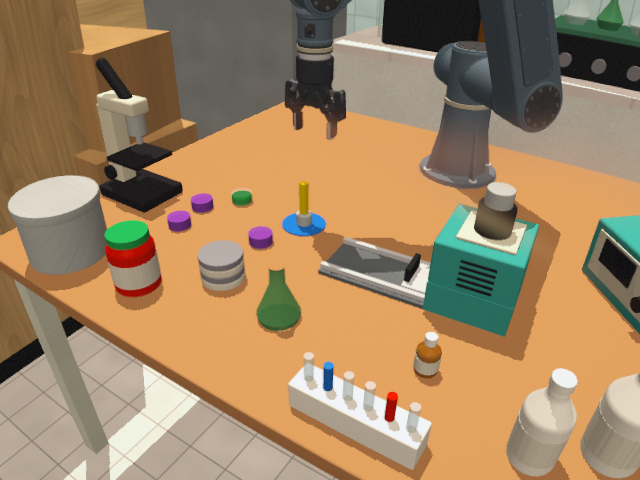

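View pics/top_end.png

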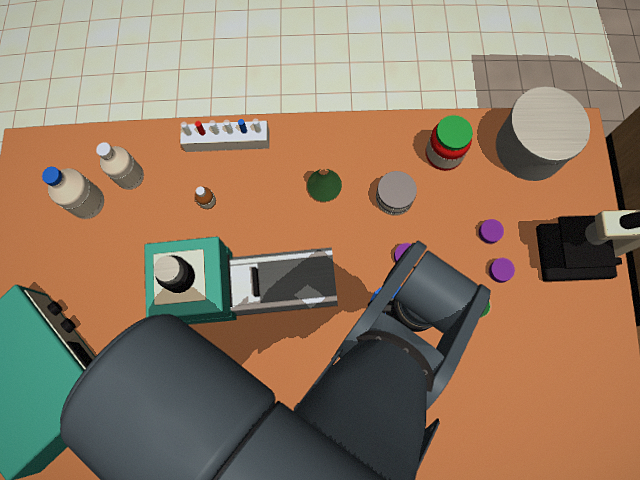

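The pusher stands upright on the pad, at (304,205) in the scene view and (316,260) at the wrist. The plate still sticks out at (413,267), and the gripper is clear. A quick numeric check before handing in.

```bash
python3 - <<'E'
from w import *
A=cv2.imread("pics/scene0.png");B=cv2.imread("pics/scene_end.png");cs=manip.get_calibration("scene")
for n,lo,hi in(("purple",(130,80,40),(165,255,255)),("green",(45,120,30),(75,255,255)),("yellow",(22,150,80),(32,255,255)),("blue",(100,150,80),(115,255,255))):
    for im in(A,B): print(n,[x[1] for x in blobs(im,lo,hi,100)[0]])
print("plate blob",[x for x in blobs(B[235:290,395:432],(0,0,0),(180,255,45),40)[0]],[x for x in blobs(A[230:270,335:365],(0,0,0),(180,255,45),40)[0]])
c,_=load("w11")
print("handle top",tri([(c,(317.5,299)),(cs,(304.,184.))]))
for z in(.034,):
    print(plane(cs,(413,267),z))
E
```

```text
purple [[201.7, 202.5], [178.8, 220.4], [260.1, 236.9]]
purple [[201.6, 202.5], [178.7, 220.4], [260.1, 236.9]]
green [[608.3, 25.8], [241.2, 197.6], [126.6, 234.3], [283.4, 295.4], [267.0, 312.9], [289.2, 316.1]]
green [[608.2, 25.9], [241.2, 197.6], [126.6, 234.3], [265.6, 316.0]]
yellow [[304.0, 197.2]]
yellow [[303.5, 197.5]]
blue [[303.4, 225.4], [327.8, 375.7]]
blue [[303.6, 225.4], [327.8, 375.7]]
plate blob [([9, 20, 16, 27, 163], [16.7, 34.0])] [([7, 6, 16, 25, 209], [14.6, 18.5])]
handle top (array([ 0.47139443, -0.19507375,  0.10251414]), [np.float64(0.2), np.float64(0.2)])
[0.53074431 0.09690034 0.034     ]
```

```bash
python3 -c "
from station import manip
print(manip.sense()['t'],manip.sign_off())"
```

```text
the job is handed in; nothing more can be done
32.05 None
```

The job is handed in at 32 s: the red dish is in the pocket, the carriage is against the hidden stop, and the pusher stands upright on its pad.

- **Dish:** after I let go, the pictures showed it flat between the four pins. Once the carriage was inside the hood I could not see it again.
- **Carriage:** I drove it in with the pusher's foot, drawing back after each tap. The first taps advanced 6–8 mm and the last ones 2.5 mm down to 0.5 mm. Sliding took about 2 N. At the end the force held at 3.5, 4.8 and then 5.5 N with almost no advance, so I took that as the stop and drew back. 5.5 N was the highest force I read, against the 12 N at which the stop gives way, so it should not have moved. I could not see the stop to confirm that.
- **One false sign:** a single 3.6 N reading came about 1.5 mm before the stop. It faded when I held still, so I carried on with smaller taps.
- **Pusher:** the handle top measured (471, -195, 103) mm, within about 2 mm of where it stood at first. The gripper is open and clear of everything.
- **Everything else:** the purple dishes and the green dish are within 0.1 pixel of where they began in the scene view. The flask's colour patches came out differently at the end; I put that down to lighting and did not check further, as it looks in place. The stack and vial I checked only by eye.

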